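# Zero the open photometer, then hold the long cell in its light path

### The arm

A 7-joint arm with a two-finger parallel gripper is mounted at the origin on the work surface. World frame = base frame: x ahead of the robot, y to its left, z up, the work surface at z = 0. Lengths are in mm, angles in rad, forces in N, time in s.
With the tool pointing down it reaches from about 425 to 875 mm from the base axis. Payload 9.9 kg.
Tool frame: the origin (TCP) lies midway between the tips of the shut fingers; the grasp point (between the pads) lies tcp_to_grasp behind it (tcp_to_grasp is the distance from the TCP to the grasp point, in mm); z points along the fingers, y is the line along which they close (so a half turn about z gives the same grasp; the last joint's range is limited). The gripper opens to 85 mm and grips with 20 to 120 N. Pads are 22 mm wide; open, the fingers measure 114 mm over their backs; the gripper's body (76 mm by 85 mm) begins 54 mm behind the grasp point. The pads swing forward as they close: fully open they stand 13 mm farther back than shut.
Start: joints at [1.091, 0.576, 0.025, 1.437, -0.015, 1.129, -0.057], TCP at [260.248, -622.816, 231.289] pointing down, gripper open.
Joint ranges: [-2.76, 2.76], [-0.34, 2.15], [-1.52, 1.57], [0.19, 2.46], [-1.09, 4.23], [0.17, 1.99], [-2.82, 2.82]. Speed limits (rad/s): [2.22, 2.22, 3.01, 3.01, 3.14, 3.14, 3.14].

### API

Orientations are given as a rotation vector (axis times angle).
In Python, from rig import get_state, get_image, camera_params, sign_off, tcp_to_grasp gives the robot as it stands. The module is installed in compiled form; this text tells all that it offers.
- The arm moves only by the tool send_rows, never from a script. Its argument "steps" is a list of rows, each an object with "twist": the turn, a rotation vector about the tool's x, y, z in rad, a list of three; "xyz": the shift along the tool's x, y, z in m, a list of three; "grip": the finger opening in m, from 0 to 0.0854. In form: [{"twist": [ax, ay, az], "xyz": [tx, ty, tz], "grip": grip}, ...]. A call has 1 to 8 rows; each row shifts and turns the commanded pose from where the row before left it, along the tool's axes as they then stand; what a row does not reach is not made up. A row lasts 1/10 s, in which the tool goes at most 50 mm and 8.59 degrees, less where a joint would pass 70% of its speed; a pose out of reach is approached as far as the arm can. A call is refused whole if a number of a shift passes 0.05 or a number of a turn 0.15, either way. A call with a gripper value outside its range is refused whole. The fingers move at their own pace and stop on an object; the grip force is fixed at half the most. Time passes only in rows, so rows that do not move let the fingers close. It gives the time, the measured TCP pose, the force, the opening and the grip force at its end, in the units of the state.
- get_state(): the state, without advancing time (a new reading comes with each control period).
- get_image(name): name is "scene" or "top" or "wrist"; returns the picture (480x640x3 uint8, blue, green, red); there is no depth.
- camera_params(name): a dict with "fovy" (degrees; the focal length in pixels is half the picture's height over the tangent of half this angle, whatever the lens; pixels are square), "cx", "cy" (the principal point, pixels), "extrinsics" (4x4, takes a point from world to camera coordinates); the wrist camera has in their place "hand_eye" (4x4, takes a point from camera to tool coordinates, whose origin is the TCP and whose axes are the flange's). Camera axes: x right, y down, z forward; pixel columns grow to the right and rows downward; lengths in mm; the calibration is good to about 2 mm. A picture is of the moment at which its call begins: read the wrist's pose just before it. camera_params takes no time and is no camera call.
- sign_off(): hands the job in; it is judged then, once.
The state is a dict: "clock": time; "q": joint angles; "qd": joint speeds; "tau": joint torques, N m; "position": TCP position; "tcp_rot": TCP orientation; "ft_force": force on the tool from outside, world axes, zero at the start; "ft_torque": the same for the moment, N m; "grip_width": finger opening in mm; "grasp_force": force on a finger pad.
Only numpy, scipy, OpenCV 4.12 (cv2) and the standard library are available. Lean on these libraries where they do the work, as an engineer would, in place of code of your own. Each camera call takes 0.05 s, during which the arm holds its last target. There are 200 camera calls.

### The job

With the photometer's light path still empty, take its zero reading: squeeze the sprung trigger fully home against the fixed handgrip and let it spring back. Then lift the long cell out of the rack by its two frosted side faces, fingers never touching its clear end windows, and hold it upright and still in the middle of the light path, the beam passing squarely through the middle of both windows. Finish while holding it there, touching nothing but the fingers (do not put it down), with everything else on the bench left where it was.

Things in the scene. Friction and masses are not known exactly. Their poses are not given: they have to be found in the camera images.
- long_cell: Long glass cell, open-topped, 18 mm wide (x), 36 mm long (y), 50 mm tall, 35 to 70 g. Frosted (whitish) long side faces look to its +x and -x, 18 mm apart, 34 mm long; clear windows, 14 mm wide, full height, are the ends at +y and -y, 36 mm apart, 1 mm proud. Longest of three cells; starts upright in any bay of the rack, y along the rack's y. Origin: centre of underside.
- long_cell_mid (a point): The middle of the long cell, 25 mm above its underside, level with the middle of both windows; axes as the cell's. The cell's top rim is 25 mm above this point.
- short_cell_a: An ordinary short cell, a bystander: same make as the long cell but 18 x 18 mm and 50 mm tall, standing upright in one of the rack's three bays. Origin: centre of its underside.
- short_cell_b: An ordinary short cell, a bystander: same make as the long cell but 18 x 18 mm and 50 mm tall, standing upright in one of the rack's three bays. Origin: centre of its underside.
- rack: Fixed grey rack: base 60 (x) x 190 (y) x 6 mm; on it a trough along y, 20 mm wide inside, 6 mm rails up to 20 mm above the bench, divided into three bays 54 mm long, centres at y = -57, 0, +57 mm. Cells stand on the base and stick out 36 mm above the rails. Nothing stands beside the rails. Origin: centre of underside, on the bench.
- photometer: Fixed open photometer: dark base 80 (x) x 200 (y) x 18 mm, two housings 110 mm tall, 56 mm wide (x), 55 to 100 mm out along y: lamp at +y, detector at -y. Each has a 26 mm round snout pointing inward, face 40 mm from the middle: an 80 mm gap with no cell holder. The beam runs level along y, 85 mm above the bench. Origin: centre of underside.
- beam_mid (a point): The point of the beam midway between lamp and detector, 85 mm above the bench and 67 mm above the base plate; its y axis lies along the beam.
- handgrip: Fixed pistol handgrip: black upright grip 26 mm (x) by 30 mm (y) on a foot plate 110 (x) x 80 (y) x 15 mm; grip top 135 mm above the bench, back face at x = +25 mm, front face at x = -1 mm. The trigger stands in front of it, on the -x side. Origin: centre of the plate's underside.
- squeeze_point (a point): Point of the handgrip at x = +6.5 mm, 105 mm above the bench: midway between the grip's back face and the front of the fully squeezed trigger. Axes as the handgrip's; squeeze along x. A gripper pointing down here, closing along x, has one pad on the trigger and one on the grip's back.
- trigger (a joint): Sprung trigger angle, rad: 0 released, 0.18 fully squeezed. Aluminium lever 20 mm wide (y), 8 mm thick, hinged 37 mm above the bench at handgrip x = -20 mm, top at 120 mm; squeezing tips its top to +x. At 105 mm height grip and trigger together measure 49 mm released, about 37 mm squeezed; about 4 N starts it, 9 N holds it home; it springs back by itself.
- pump_bottle: Bystander: green pump bottle, 72 mm across, 183 mm tall. Origin: centre of its underside.
- jar: Bystander: capped jar, 60 mm across, 80 mm tall. Origin: centre of its underside.
- vial: Bystander: small amber vial, 26 mm across, 50 mm tall. Origin: centre of its underside.
- dish: Bystander: closed culture dish, 86 mm across, 14 mm tall. Origin: centre of its underside.
- tip_box: Bystander: white pipette-tip box, 75 mm (x) by 110 mm (y), 45 mm tall. Origin: centre of its underside.
Mind the look-alikes: they are no part of the job. Leave any pink or red look-alike of the handgrip alone.

How it is judged:
By the outcome, as a careful person would: the job done as asked, in the order asked, and still so for the second after the job is handed in, while the arm keeps its last pose, push and grip.
It also fails if it takes over 56 s, if anything falls off the work surface, if the arm or the gripper's body presses on something with over 40 N, if the wrist force passes 120 N, or if a joint passes its speed limit or range.

## Working session

There is one attempt and no reset: what is moved stays moved. The work goes in short steps, Python scripts to look and compute and a tool call to move; the robot and the scene stay as the last step left them, time stands still between calls to the robot, and variables do not carry over. Pictures are saved under pics/ and viewed, at most 10 in all, crops included, and the job is handed in when it is done.

Besides the shell and the picture viewer there is one more tool, called after "Emit:" in YAML: its name, and indented under it one key for each argument. send_rows: Moves the arm, as the interface text tells. Its arguments: {"type":"object","properties":{"steps":{"type":"array","items":{"type":"object","properties":{"twist":{"type":"array","items":{"type":"number"}},"xyz":{"type":"array","items":{"type":"number"}},"grip":{"type":"number"}}}}},"required":["steps"]}

```bash
mkdir -p pics
python3 - <<'E'
from rig import *
import cv2,numpy as np
np.set_printoptions(precision=4,suppress=True)
print(tcp_to_grasp, get_state())
for n in ["scene","top","wrist"]:
    print(n,camera_params(n)); 
for n in ["scene","top"]:
    cv2.imwrite(f"pics/{n}0.png",get_image(n))
E
```

```text
18.700000000000003 {'clock': 0.0, 'q': array([ 1.0912,  0.5765,  0.0249,  1.438 , -0.015 ,  1.129 , -0.0565]), 'qd': array([-0.0009, -0.0007,  0.0001, -0.0015, -0.0015,  0.0003,  0.0019]), 'tau': array([ -0.0005, -76.5765,   2.2498, -28.5976,   0.0152,   0.0127,
        -0.    ]), 'position': array([ 260.0622, -622.3644,  230.4203]), 'tcp_rot': array([-3.0786, -0.6174,  0.0007]), 'ft_force': array([0.0483, 0.4396, 0.3805]), 'ft_torque': array([ 0.0131, -0.0312, -0.0333]), 'grasp_force': 0.0, 'grip_width': 85.12879803679675}
scene {'fovy': 56.174839862423575, 'cx': 322.35393039238596, 'cy': 234.69392445368106, 'extrinsics': array([[   0.6177,    0.7864,    0.0016, -305.8232],
       [   0.4361,   -0.3409,   -0.8328, -161.6676],
       [  -0.6544,    0.5151,   -0.5536, 1250.7529],
       [   0.    ,    0.    ,    0.    ,    1.    ]])}
top {'fovy': 52.37814893412328, 'cx': 318.4895382783185, 'cy': 248.0920921450686, 'extrinsics': array([[  -0.0096,   -0.9996,   -0.0283,   11.8558],
       [  -0.9968,    0.0118,   -0.0786,  512.5106],
       [   0.0789,    0.0275,   -0.9965, 1174.6594],
       [   0.    ,    0.    ,    0.    ,    1.    ]])}
wrist {'fovy': 65.19045217514771, 'cx': 318.9080501007936, 'cy': 237.65987962020998, 'hand_eye': array([[  -0.0003,   -0.948 ,   -0.3184,   82.0604],
       [   1.    ,   -0.0005,    0.0006,   -0.1771],
       [  -0.0007,   -0.3184,    0.948 , -141.9555],
       [   0.    ,    0.    ,    0.    ,    1.    ]])}
```

View pics/scene0.png

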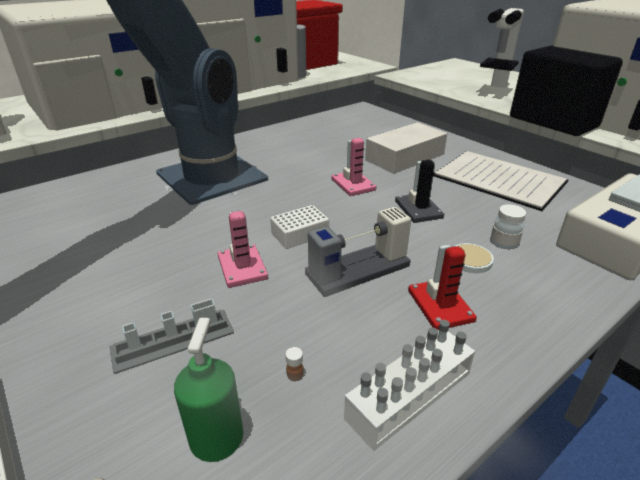

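View pics/top0.png

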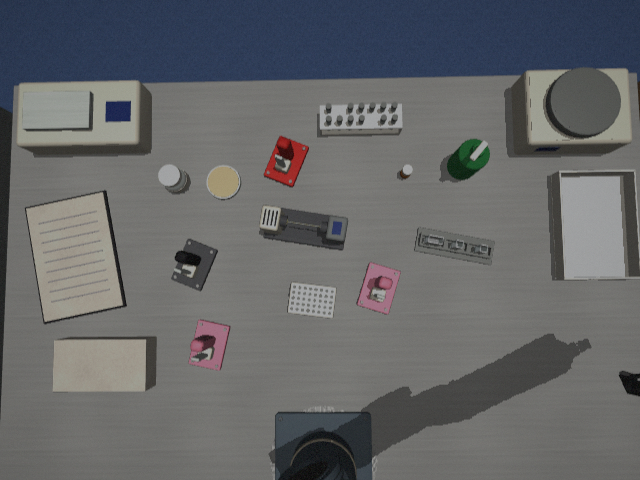

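The scene picture shows four handgrip-shaped things: black (420,190), pink (355,165), pink (240,245) and red (445,285). Only the black one fits; in the top view it is at (193,262). The photometer is at (304,227) top and the rack at (454,246) top, with its longest cell in the left bay (432,240). I'll confirm these in one enlarged crop.

Run:
```python
import cv2,numpy as np
t=cv2.imread("pics/top0.png")
def c(x,y,w,h,s):return cv2.resize(t[y:y+h,x:x+w],None,fx=s,fy=s,interpolation=cv2.INTER_CUBIC)
a=c(163,232,60,65,5) #300x325
b=c(252,195,100,60,5) #500x300
r=c(408,220,100,55,5) #500x275
C=np.zeros((600,800,3),np.uint8);C[:325,:300]=a;C[:300,300:]=b;C[325:,300:]=r
cv2.imwrite("pics/crop1.png",C)
```

```text
(no output)
```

View pics/crop1.png

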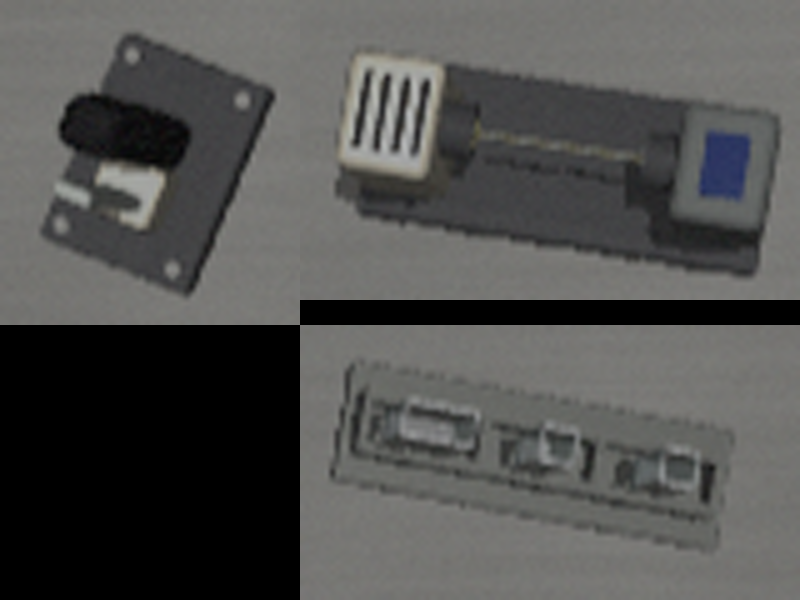

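```bash
cat > h.py <<'E'
import numpy as np,cv2
from scipy.optimize import least_squares
from scipy.spatial.transform import Rotation as R
from rig import *
def cam(n,st=None):
    p=camera_params(n); f=240/np.tan(np.radians(p["fovy"]/2))
    if n=="wrist":
        T=np.eye(4);T[:3,:3]=R.from_rotvec(st["tcp_rot"]).as_matrix();T[:3,3]=st["position"]
        E=np.linalg.inv(T@p["hand_eye"])
    else:E=p["extrinsics"]
    return f,p["cx"],p["cy"],E
def proj(c,P):
    f,cx,cy,E=c; q=np.atleast_2d(P)@E[:3,:3].T+E[:3,3]
    return np.c_[cx+f*q[:,0]/q[:,2],cy+f*q[:,1]/q[:,2]]
def place(L,p):
    L=np.atleast_2d(np.array(L,float)); c,s=np.cos(p[2]),np.sin(p[2])
    return np.c_[p[0]+c*L[:,0]-s*L[:,1],p[1]+s*L[:,0]+c*L[:,1],L[:,2]]
def fit(c,L,px,p0):
    r=least_squares(lambda p:(proj(c,place(L,p))-px).ravel(),p0,loss="soft_l1",x_scale=[100,100,1])
    return r.x,np.sqrt(np.mean(r.fun**2))
def rel(st,target,yaw):
    """tool-frame shift (m) and turn to reach TCP target pointing down with closing axis (tool y) along yaw (mod pi)"""
    M=R.from_rotvec(st["tcp_rot"])
    best=None
    for k in(0,np.pi):
        y=np.array([np.cos(yaw+k),np.sin(yaw+k),0]);z=np.array([0,0,-1.]);x=np.cross(y,z)
        D=(M.inv()*R.from_matrix(np.c_[x,y,z])).as_rotvec()
        if best is None or np.linalg.norm(D)<np.linalg.norm(best):best=D
    return M.inv().apply(np.array(target)-st["position"])/1000,best
E
python3 - <<'E'
from h import *
np.set_printoptions(precision=3,suppress=True)
c=cam("top")
A=lambda pts,ox,oy,x0,y0:np.array([[x0+(x-ox)/5-.4,y0+(y-oy)/5-.4] for x,y in pts])
hg=A([(125,33),(272,92),(190,295),(42,235)],0,0,163,232)
print("hg",fit(c,[(55,40,15),(55,-40,15),(-55,-40,15),(-55,40,15)],hg,[500,280,-.4]))
rk=A([(350,360),(733,432),(717,550),(332,480)],300,325,408,220)
print("rk",fit(c,[(30,95,6),(30,-95,6),(-30,-95,6),(-30,95,6)],rk,[500,-280,-.2]))
ph=A([(355,52),(445,60),(430,180),(340,165),(690,105),(780,118),(762,235),(670,220),(755,275)],300,0,252,195)
print("ph",fit(c,[(28,100,110),(28,55,110),(-28,55,110),(-28,100,110),(28,-55,110),(28,-100,110),(-28,-100,110),(-28,-55,110),(-40,-100,18)],ph,[550,0,-.15]))
print(R.from_rotvec(get_state()["tcp_rot"]).as_matrix())
E
```

```text
hg (array([476.565, 314.518,  -0.384]), np.float64(0.3772426110028149))
rk (array([ 515.803, -326.954,   -0.195]), np.float64(0.2529061866041344))
ph (array([563.684,  38.043,  -0.174]), np.float64(0.7196613577496356))
[[ 0.923  0.386 -0.001]
 [ 0.386 -0.923  0.001]
 [-0.    -0.001 -1.   ]]
```

The crop confirms the black handgrip (top 193,264). The longest cell is in the rack's left (+y) bay, at crop (430,420), which is top (434,239). Moving over the handgrip first.

Emit:
send_rows:
  steps:
    - {"twist": [0,0,0],"xyz": [0.036,-0.026,-0.01],"grip": 0.085}
    - {"twist": [0,0,0],"xyz": [0.036,-0.026,-0.01],"grip": 0.085}
    - {"twist": [0,0,0],"xyz": [0.036,-0.026,-0.01],"grip": 0.085}
    - {"twist": [0,0,0],"xyz": [0.036,-0.026,-0.01],"grip": 0.085}
    - {"twist": [0,0,0],"xyz": [0.036,-0.026,0],"grip": 0.085}
    - {"twist": [0,0,0],"xyz": [0.036,-0.026,0],"grip": 0.085}
    - {"twist": [0,0,0],"xyz": [0.036,-0.026,0],"grip": 0.085}
    - {"twist": [0,0,0],"xyz": [0.036,-0.026,0],"grip": 0.085}

```text
clock: 0.9
position: [446.3, -318.1, 271.2]
tcp_rot: [-3.08, -0.618, 0.0]
ft_force: [0.8, -0.3, -0.3]
grip_width: 85.1
grasp_force: 0.0
```

Emit:
send_rows:
  steps:
    - {"twist": [0,0,0],"xyz": [0.036,-0.026,0],"grip": 0.085}
    - {"twist": [0,0,0],"xyz": [0.036,-0.026,0],"grip": 0.085}
    - {"twist": [0,0,0],"xyz": [0.036,-0.026,0],"grip": 0.085}
    - {"twist": [0,0,0],"xyz": [0.014,-0.04,0],"grip": 0.085}
    - {"twist": [0,0,0],"xyz": [0.014,-0.04,0],"grip": 0.085}
    - {"twist": [0,0,0],"xyz": [0.014,-0.04,0],"grip": 0.085}
    - {"twist": [0,0,0],"xyz": [0.014,-0.04,0],"grip": 0.085}
    - {"twist": [0,0,0],"xyz": [0.014,-0.04,0],"grip": 0.085}

```text
clock: 1.7
position: [502.3, 6.9, 271.2]
tcp_rot: [3.08, 0.618, -0.001]
ft_force: [0.9, -0.1, 0.3]
grip_width: 84.9
grasp_force: 0.0
```

Emit:
send_rows:
  steps:
    - {"twist": [0,0,0],"xyz": [0.014,-0.04,0],"grip": 0.085}
    - {"twist": [0,0,0],"xyz": [0.014,-0.04,0],"grip": 0.085}
    - {"twist": [0,0,0],"xyz": [0.014,-0.04,0],"grip": 0.085}
    - {"twist": [0,0,0],"xyz": [0.014,-0.04,0],"grip": 0.085}
    - {"twist": [0,0,0],"xyz": [0.014,-0.04,0],"grip": 0.085}
    - {"twist": [0,0,0],"xyz": [0.014,-0.04,0],"grip": 0.085}
    - {"twist": [0,0,0],"xyz": [0.014,-0.04,0],"grip": 0.085}
    - {"twist": [0,0,-0.13],"xyz": [0,0,0],"grip": 0.085}

```text
clock: 2.5
position: [482.8, 308.6, 270.8]
tcp_rot: [-3.027, -0.828, 0.001]
ft_force: [-0.1, 0.3, 0.3]
grip_width: 84.8
grasp_force: 0.0
```

Emit:
send_rows:
  steps:
    - {"twist": [0,0,-0.13],"xyz": [0,0,0],"grip": 0.085}
    - {"twist": [0,0,-0.13],"xyz": [0,0,0],"grip": 0.085}
    - {"twist": [0,0,-0.13],"xyz": [0,0,0],"grip": 0.085}
    - {"twist": [0,0,-0.13],"xyz": [0,0,0],"grip": 0.085}
    - {"twist": [0,0,-0.14],"xyz": [0,0,0],"grip": 0.085}
    - {"twist": [0,0,0],"xyz": [0,0,0],"grip": 0.085}
    - {"twist": [0,0,0],"xyz": [0,0,0],"grip": 0.085}
    - {"twist": [0,0,0],"xyz": [0,0,0],"grip": 0.085}

```text
clock: 3.3
position: [485.3, 301.3, 271.2]
tcp_rot: [2.608, 1.751, -0.0]
ft_force: [0.3, 0.0, 0.1]
grip_width: 84.7
grasp_force: 0.0
```

```bash
cat > see.py <<'E'
import sys,pickle
from h import *
np.set_printoptions(precision=3,suppress=True)
n=sys.argv[1];st=get_state();im=get_image("wrist")
cv2.imwrite(f"pics/{n}.png",im);pickle.dump(st,open(f"{n}.pkl","wb"))
print(st["clock"],st["position"],R.from_rotvec(st["tcp_rot"]).as_matrix(),st["q"],st["ft_force"],st["grip_width"])
E
python3 see.py w1
python3 - <<'E'
from h import *
st=get_state();p=[476.6,314.5,-.384]
print(rel(st,place([6.5,0,260],p)[0],p[2]))
E
```

```text
3.3 [485.27  301.33  271.194] [[ 0.379  0.926 -0.   ]
 [ 0.926 -0.379 -0.   ]
 [-0.    -0.    -1.   ]] [-0.342  0.409 -0.437  1.647  0.187  1.127 -1.216] [0.294 0.046 0.107] 84.67499539228393
(array([ 0.00888926, -0.00648176,  0.01126512]), array([ 5.41694533e-06,  1.24677471e-04, -3.49181515e-03]))
```

View pics/w1.png

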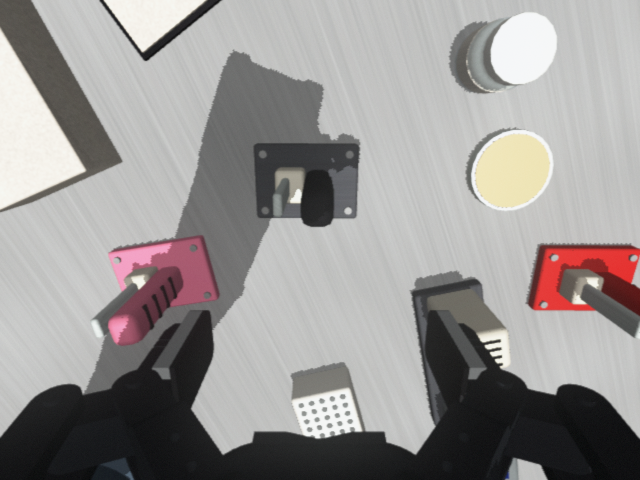

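The wrist view shows the black handgrip under the gripper, with plate corners near (255,144), (358,143), (357,217) and (257,217). The trigger (280,195) is left of the grip (318,198). Refining from the plate corners.

Run:
```python
from h import *
import pickle
np.set_printoptions(precision=4,suppress=True)
im=cv2.imread("pics/w1.png");st=pickle.load(open("w1.pkl","rb"));c=cam("wrist",st)
# plate = dark, threshold not separable from shadow: subpixel corners
g=cv2.cvtColor(im,6)
p=np.array([[255,144],[358,143],[357,217],[257,217]],np.float32).reshape(-1,1,2)
q=cv2.cornerSubPix(g,p.copy(),(4,4),(-1,-1),(3,50,.01)).reshape(-1,2);print(q)
for pts in(p.reshape(-1,2),q):
    r,e=fit(c,[(-55,40,15),(55,40,15),(55,-40,15),(-55,-40,15)],pts,[476,314,-.384]);print(r,e)
print(proj(c,place([(25,0,135),(-1,0,135),(12,15,135),(12,-15,135),(-28,0,120)],r)))
print(rel(st,place([6.5,0,83],r)[0],r[2]))
```

```text
[[253.4373 144.5923]
 [358.     143.    ]
 [355.3136 217.4545]
 [257.9346 217.2242]]
[477.5071 316.6329  -0.3843] 1.0696211207229722
[477.0674 316.4093  -0.3813] 1.0009474618394616
[[334.1424 209.712 ]
 [300.0621 209.958 ]
 [316.9274 190.4124]
 [317.2694 228.6186]
 [267.2235 205.5305]]
(array([ 0.0109, -0.0068,  0.1882]), array([-0.0001,  0.0002, -0.0069]))
```

Emit:
send_rows:
  steps:
    - {"twist": [0,0,0],"xyz": [0.01,-0.007,0.02],"grip": 0.085}
    - {"twist": [0,0,0],"xyz": [0,0,0.04],"grip": 0.085}
    - {"twist": [0,0,0],"xyz": [0,0,0.04],"grip": 0.085}
    - {"twist": [0,0,0],"xyz": [0,0,0.04],"grip": 0.085}
    - {"twist": [0,0,0],"xyz": [0,0,0.03],"grip": 0.085}
    - {"twist": [0,0,0],"xyz": [0,0,0.016],"grip": 0.085}
    - {"twist": [0,0,0],"xyz": [0,0,0],"grip": 0.085}
    - {"twist": [0,0,0],"xyz": [0,0,0],"grip": 0.06}

```text
clock: 4.15
position: [482.7, 313.6, 85.7]
tcp_rot: [-2.606, -1.755, -0.0]
ft_force: [0.5, 0.3, -0.5]
grip_width: 72.8
grasp_force: 0.0
```

Emit:
send_rows:
  steps:
    - {"twist": [0,0,0],"xyz": [0,0,0],"grip": 0.06}
    - {"twist": [0,0,0],"xyz": [0,0,0],"grip": 0.06}
    - {"twist": [0,0,0],"xyz": [0,0,0],"grip": 0.06}

```text
clock: 4.45
position: [482.4, 314.2, 86.4]
tcp_rot: [-2.604, -1.755, -0.002]
ft_force: [-4.0, 2.3, 3.8]
grip_width: 60.2
grasp_force: 2.3
```

```bash
python3 see.py w2
```

```text
4.45 [482.354 314.214  86.37 ] [[ 0.375  0.927  0.001]
 [ 0.927 -0.375  0.001]
 [ 0.002  0.    -1.   ]] [-0.417  0.613 -0.372  1.864  0.32   0.722 -1.354] [-4.025  2.28   3.796] 60.16141557339249
```

View pics/w2.png

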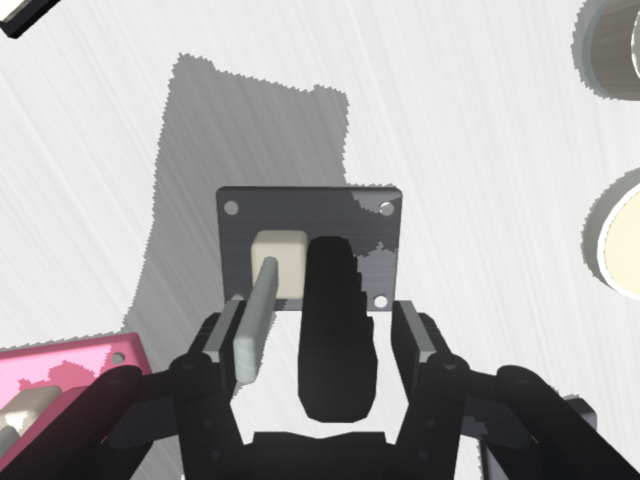

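Left pad is just touching the trigger (240,345) and the right pad (410,330) is behind the grip, aligned as predicted. Squeezing.

Emit:
send_rows:
  steps:
    - {"twist": [0,0,0],"xyz": [0,0,0],"grip": 0.045}
    - {"twist": [0,0,0],"xyz": [0,0,0],"grip": 0.045}
    - {"twist": [0,0,0],"xyz": [0,0,0],"grip": 0.039}
    - {"twist": [0,0,0],"xyz": [0,0,0],"grip": 0.039}

```text
clock: 4.9
position: [481.7, 314.4, 86.1]
tcp_rot: [-2.604, -1.756, -0.001]
ft_force: [-8.1, 2.5, 10.6]
grip_width: 39.3
grasp_force: 9.8
```

Emit:
send_rows:
  steps:
    - {"twist": [0,0,0],"xyz": [0,0,0],"grip": 0.034}
    - {"twist": [0,0,0],"xyz": [0,0,0],"grip": 0.03}
    - {"twist": [0,0,0],"xyz": [0,0,0],"grip": 0.03}
    - {"twist": [0,0,0],"xyz": [0,0,0],"grip": 0.03}
    - {"twist": [0,0,0],"xyz": [0,0,0],"grip": 0.03}

```text
clock: 5.4
position: [482.4, 314.1, 86.5]
tcp_rot: [-2.605, -1.754, -0.002]
ft_force: [-3.4, 0.9, 12.5]
grip_width: 37.4
grasp_force: 61.1
```

Fully home (37.4 mm, 61 N). Releasing, then a look at the trigger as I rise.

Emit:
send_rows:
  steps:
    - {"twist": [0,0,0],"xyz": [0,0,0],"grip": 0.05}
    - {"twist": [0,0,0],"xyz": [0,0,0],"grip": 0.07}
    - {"twist": [0,0,0],"xyz": [0,0,0],"grip": 0.085}
    - {"twist": [0,0,0],"xyz": [0,0,0],"grip": 0.085}
    - {"twist": [0,0,0],"xyz": [0,0,0],"grip": 0.085}
    - {"twist": [0,0,0],"xyz": [0,0,-0.02],"grip": 0.085}
    - {"twist": [0,0,0],"xyz": [0,0,-0.04],"grip": 0.085}
    - {"twist": [0,0,0],"xyz": [0,0,-0.04],"grip": 0.085}

```text
clock: 6.2
position: [482.4, 312.8, 186.1]
tcp_rot: [2.605, 1.755, -0.002]
ft_force: [1.6, 0.3, 1.2]
grip_width: 85.2
grasp_force: 0.0
```

Emit:
send_rows:
  steps:
    - {"twist": [0,0,0],"xyz": [0,0,-0.04],"grip": 0.085}
    - {"twist": [0,0,0],"xyz": [0,0,-0.04],"grip": 0.085}
    - {"twist": [0,0,0],"xyz": [0,0,-0.005],"grip": 0.085}

```text
clock: 6.5
position: [484.3, 314.7, 275.5]
tcp_rot: [2.606, 1.755, 0.013]
ft_force: [0.3, 0.5, 0.0]
grip_width: 85.0
grasp_force: 0.0
```

```bash
python3 see.py w3
python3 - <<'E'
from h import *
a,b=cv2.imread("pics/w1.png"),cv2.imread("pics/w3.png")
cv2.imwrite("pics/cmp.png",np.hstack([cv2.resize(i[130:240,230:370],None,fx=2.8,fy=2.8) for i in(a,b)]))
p=[515.8,-327,-.195];print(place([0,57,0],p),rel(get_state(),place([0,57,260],p)[0],p[2]))
E
```

```text
6.5 [484.325 314.675 275.535] [[ 0.376  0.927  0.007]
 [ 0.927 -0.376  0.005]
 [ 0.007  0.005 -1.   ]] [-0.359  0.411 -0.444  1.632  0.192  1.133 -1.236] [0.309 0.503 0.029] 85.03700899899354
[[ 526.84469249 -271.08028284    0.        ]] (array([-0.52613959,  0.25987054,  0.01216058]), array([ 0.00408459, -0.00457526, -0.19064447]))
```

View pics/cmp.png

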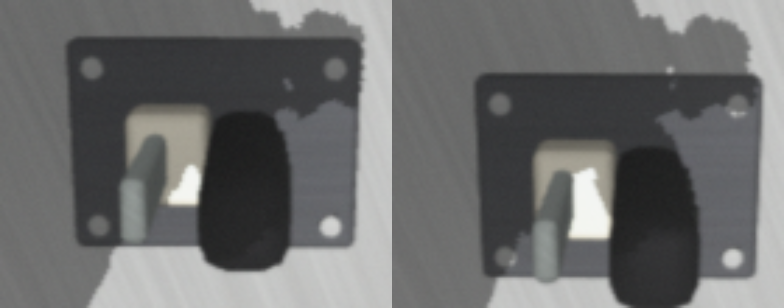

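Before and after match: the trigger has sprung back to its released gap. Now on to the rack.

Emit:
send_rows:
  steps:
    - {"twist": [0,0,0],"xyz": [-0.0405,0.02,0],"grip": 0.085}
    - {"twist": [0,0,0],"xyz": [-0.0405,0.02,0],"grip": 0.085}
    - {"twist": [0,0,0],"xyz": [-0.0405,0.02,0],"grip": 0.085}
    - {"twist": [0,0,0],"xyz": [-0.0405,0.02,0],"grip": 0.085}
    - {"twist": [0,0,0],"xyz": [-0.0405,0.02,0],"grip": 0.085}
    - {"twist": [0,0,0],"xyz": [-0.0405,0.02,0],"grip": 0.085}
    - {"twist": [0,0,0],"xyz": [-0.0405,0.02,0],"grip": 0.085}

```text
clock: 7.25
position: [505.2, -4.3, 269.3]
tcp_rot: [-2.605, -1.755, 0.002]
ft_force: [1.5, -0.9, -0.2]
grip_width: 85.0
grasp_force: 0.0
```

Emit:
send_rows:
  steps:
    - {"twist": [0,0,0],"xyz": [-0.0405,0.02,0],"grip": 0.085}
    - {"twist": [0,0,0],"xyz": [-0.0405,0.02,0],"grip": 0.085}
    - {"twist": [0,0,0],"xyz": [-0.0405,0.02,0],"grip": 0.085}
    - {"twist": [0,0,0],"xyz": [-0.0405,0.02,0],"grip": 0.085}
    - {"twist": [0,0,0],"xyz": [-0.0405,0.02,0],"grip": 0.085}
    - {"twist": [0,0,0],"xyz": [-0.0405,0.02,0],"grip": 0.085}
    - {"twist": [0,0,-0.095],"xyz": [0,0,0],"grip": 0.085}
    - {"twist": [0,0,-0.095],"xyz": [0,0,0],"grip": 0.085}

```text
clock: 8.05
position: [524.8, -274.3, 268.4]
tcp_rot: [-2.425, -1.994, 0.003]
ft_force: [0.1, 0.3, 0.6]
grip_width: 84.7
grasp_force: 0.0
```

Emit:
send_rows:
  steps:
    - {"twist": [0,0,0],"xyz": [0,0,0.04],"grip": 0.085}
    - {"twist": [0,0,0],"xyz": [0,0,0.03],"grip": 0.085}
    - {"twist": [0,0,0],"xyz": [0,0,0.01],"grip": 0.085}
    - {"twist": [0,0,0],"xyz": [0,0,0],"grip": 0.085}
    - {"twist": [0,0,0],"xyz": [0,0,0],"grip": 0.085}
    - {"twist": [0,0,0],"xyz": [0,0,0],"grip": 0.085}

```text
clock: 8.65
position: [526.7, -272.6, 191.7]
tcp_rot: [2.426, 1.993, 0.002]
ft_force: [0.0, 0.5, 0.7]
grip_width: 85.0
grasp_force: 0.0
```

```bash
python3 see.py w4
python3 - <<'E'
from h import *
p=[515.8,-327,-.195];print(rel(get_state(),place([0,57,190],p)[0],p[2]))
E
```

```text
8.65 [ 526.673 -272.569  191.716] [[ 0.194  0.981  0.002]
 [ 0.981 -0.194 -0.001]
 [-0.001  0.002 -1.   ]] [ 0.598  0.499 -0.306  1.711  0.178  0.956  0.03 ] [0.003 0.529 0.715] 85.0094079274404
(array([ 1.47909549e-03, -4.31018289e-05,  1.69796233e-03]), array([2.28113427e-03, 5.96530963e-04, 2.27352289e-05]))
```

View pics/w4.png

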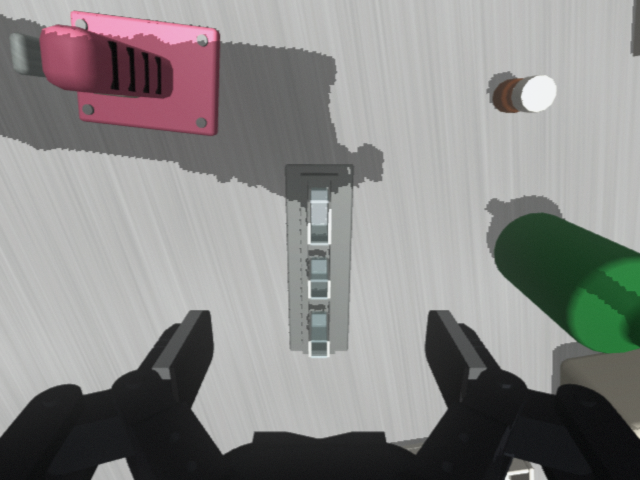

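The wrist view shows the rack with the long cell in its far (+y) bay, white rim near u 308–330 and v 207–243. The short cells are at (319,278) and (319,335). Measuring the rim numerically.

Run:
```python
from h import *
import pickle
np.set_printoptions(precision=2,suppress=True)
im=cv2.imread("pics/w4.png");st=pickle.load(open("w4.pkl","rb"));c=cam("wrist",st)
p=[515.8,-327,-.195]
for y in(57,): print(proj(c,place([(-9,y+17,56),(9,y+17,56),(9,y-18,56),(-9,y-18,56)],p)))
print("rackcorners",proj(c,place([(-30,95,6),(30,95,6),(30,-95,6),(-30,-95,6)],p)))
g=cv2.cvtColor(im,6); print(g[196:250,304:336:1].astype(int)[::2])
```

```text
[[306.27 200.19]
 [330.11 200.16]
 [329.69 243.83]
 [306.76 243.86]]
rackcorners [[283.32 163.34]
 [352.8  163.29]
 [347.51 350.53]
 [288.99 350.67]]
[[ 84  81  81  75  88  98 101 134 156 158 159 159 159 158 158 158 158 158
  159 158 160 164 163 132 101 100  97 134 159 157 159 158]
 [ 83  84  82  76  88  96 102 137 157 158 158 158 159 156 158 158 158 160
  158 159 159 159 156 125  99 101 105 138 156 160 160 160]
 [ 82  83  83  90  98 115 141 181 200 201 200 203 202 201 203 203 201 202
  203 202 203 202 191 160 120 103 110 140 156 158 158 159]
 [ 83  80  86 109 129 143 166 204 222 224 224 223 222 222 222 223 220 223
  223 222 223 223 219 196 163 143 141 149 156 158 159 157]
 [ 83  83  86 112 139 142 122 156 184 186 186 186 187 187 186 186 187 187
  187 187 187 186 169 126 115 139 146 154 159 158 157 157]
 [ 86  84  87 113 137 141 126 175 194 187 186 185 185 185 186 186 185 186
  186 186 186 185 169 124 115 137 145 153 158 159 158 157]
 [146 113  92 123 143 142 120 157 184 184 186 185 186 186 186 185 187 185
  185 185 186 199 192 141 119 146 160 159 158 159 159 158]
 [152 120  91 125 1
[... 1941 characters left out ...]
8 211 239 227 183 158 155 154 157]
 [153 153 155 193 231 238 192 105  90  90  91  89  89  91  91  90  90  89
   91  90  91  92  91 111 210 238 227 183 157 153 155 155]
 [155 153 158 190 232 238 205 154 148 151 150 151 151 152 152 151 152 152
  151 150 151 152 150 158 219 238 226 184 158 155 154 156]
 [153 152 153 162 178 187 198 206 208 208 209 209 209 210 207 209 210 209
  209 209 211 210 210 207 197 184 174 160 154 154 153 153]
 [153 152 151 140 143 152 155 152 155 157 157 158 157 157 158 157 158 157
  157 159 158 158 160 158 151 120 131 151 153 154 152 154]
 [151 153 150 141 143 152 152 152 153 151 149 147 147 149 149 151 154 151
  153 152 153 152 153 152 143 115 127 151 154 152 153 154]]
```

Emit:
send_rows:
  steps:
    - {"twist": [0,0,0],"xyz": [0.001,0.0007,0.035],"grip": 0.06}
    - {"twist": [0,0,0],"xyz": [0,0,0.035],"grip": 0.06}
    - {"twist": [0,0,0],"xyz": [0,0,0.035],"grip": 0.06}
    - {"twist": [0,0,0],"xyz": [0,0,0.03],"grip": 0.06}
    - {"twist": [0,0,0],"xyz": [0,0,0.02],"grip": 0.06}
    - {"twist": [0,0,0],"xyz": [0,0,0.01],"grip": 0.05}
    - {"twist": [0,0,0],"xyz": [0,0,0],"grip": 0.04}
    - {"twist": [0,0,0],"xyz": [0,0,0],"grip": 0.03}

```text
clock: 9.5
position: [527.5, -271.7, 26.4]
tcp_rot: [2.426, 1.994, 0.001]
ft_force: [0.3, 1.0, 0.6]
grip_width: 30.3
grasp_force: 0.0
```

Emit:
send_rows:
  steps:
    - {"twist": [0,0,0],"xyz": [0,0,0],"grip": 0.03}
    - {"twist": [0,0,0],"xyz": [0,0,0],"grip": 0.03}
    - {"twist": [0,0,0],"xyz": [0,0,0],"grip": 0.03}

```text
clock: 9.8
position: [527.1, -271.7, 26.1]
tcp_rot: [2.426, 1.994, 0.001]
ft_force: [0.6, -0.0, -1.4]
grip_width: 29.5
grasp_force: 0.0
```

```bash
python3 see.py w5
python3 - <<'E'
from h import *
p=[515.8,-327,-.195];print(rel(get_state(),place([0.7,56.5,26],p)[0],p[2]))
E
```

```text
9.8 [ 527.065 -271.688   26.072] [[ 0.194  0.981  0.001]
 [ 0.981 -0.194 -0.001]
 [-0.     0.001 -1.   ]] [ 0.549  0.706 -0.24   1.862  0.275  0.605 -0.059] [ 0.597 -0.021 -1.401] 29.475975133208735
(array([ 2.16257620e-05,  4.89805087e-04, -1.07454496e-04]), array([ 0.00088286,  0.00027001, -0.00012339]))
```

View pics/w5.png

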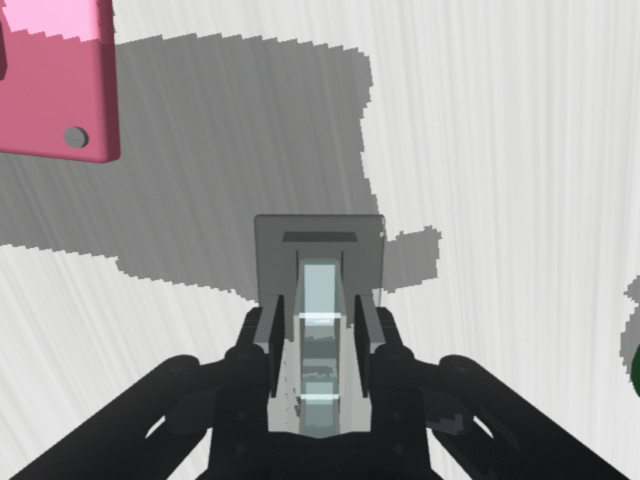

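The cell (rim u 299–342 at v 316) is centred between the pads (inner edges about 283 and 358). Closing.

Emit:
send_rows:
  steps:
    - {"twist": [0,0,0],"xyz": [0,0,0],"grip": 0.022}
    - {"twist": [0,0,0],"xyz": [0,0,0],"grip": 0.019}
    - {"twist": [0,0,0],"xyz": [0,0,0],"grip": 0.016}
    - {"twist": [0,0,0],"xyz": [0,0,0],"grip": 0.012}
    - {"twist": [0,0,0],"xyz": [0,0,0],"grip": 0.01}
    - {"twist": [0,0,0],"xyz": [0,0,0],"grip": 0.01}
    - {"twist": [0,0,0],"xyz": [0,0,0],"grip": 0.01}
    - {"twist": [0,0,0],"xyz": [0,0,0],"grip": 0.01}

```text
clock: 10.65
position: [526.9, -271.5, 25.5]
tcp_rot: [2.427, 1.994, 0.0]
ft_force: [0.5, 0.1, 5.0]
grip_width: 17.5
grasp_force: 58.5
```

```bash
python3 see.py w6
python3 - <<'E'
from h import *
import pickle
np.set_printoptions(precision=2,suppress=True)
im=cv2.imread("pics/w6.png");st=pickle.load(open("w6.pkl","rb"));c=cam("wrist",st)
p=[515.8,-327,-.195]
print(proj(c,place([(-7,57+18,56),(7,57+18,56),(7,57+17,56),(7,57-18,56)],p)))
g=cv2.cvtColor(im,6).astype(int); print(g[300:410,320])
E
```

```text
10.65 [ 526.886 -271.489   25.49 ] [[ 0.194  0.981  0.   ]
 [ 0.981 -0.194 -0.   ]
 [-0.     0.    -1.   ]] [ 0.549  0.707 -0.24   1.862  0.275  0.605 -0.059] [0.45  0.07  5.007] 17.499039396767323
[[298.01 311.98]
 [339.71 311.94]
 [339.66 314.57]
 [337.99 398.84]]
[187 187 185 187 187 186 185 186 186 184 187 185 186 194 236 241 241 242
 240 223 215 225 231 211 198 196 170 150 145 144 146 143 146 144 144 145
 142 143 141 118 110 108 103  99  97  98  95  98  97  97  96  97  98  98
  96  98  96  97 100 116 136 138 139 139 140 140 132 116 108 106 107 109
 107 108 107 111 127 130 127 121 119 119 122 148 160 164 164 164 166 165
 163 165 164 165 167 182 218 225 225 223 196 175 170 169 166 145 131 127
 129 127]
```

Held (17.5 mm, 58 N), and the rim is centred on the TCP within about 0.5 mm. Lifting and moving above the photometer.

Emit:
send_rows:
  steps:
    - {"twist": [0,0,0],"xyz": [0,0,-0.005],"grip": 0.01}
    - {"twist": [0,0,0],"xyz": [0,0,-0.01],"grip": 0.01}
    - {"twist": [0,0,0],"xyz": [0,0,-0.02],"grip": 0.01}
    - {"twist": [0,0,0],"xyz": [0,0,-0.03],"grip": 0.01}
    - {"twist": [0,0,0],"xyz": [0,0,-0.04],"grip": 0.01}
    - {"twist": [0,0,0],"xyz": [0,0,-0.04],"grip": 0.01}
    - {"twist": [0,0,0],"xyz": [0,0,-0.04],"grip": 0.01}
    - {"twist": [0,0,0],"xyz": [0,0,-0.02],"grip": 0.01}

```text
clock: 11.5
position: [527.4, -271.6, 234.6]
tcp_rot: [2.424, 1.992, 0.003]
ft_force: [1.7, -0.6, -1.0]
grip_width: 17.1
grasp_force: 59.1
```

Emit:
send_rows:
  steps:
    - {"twist": [0,0,0],"xyz": [0.02,-0.001,0],"grip": 0.01}
    - {"twist": [0,0,0],"xyz": [0.04,-0.003,0],"grip": 0.01}
    - {"twist": [0,0,0],"xyz": [0.045,-0.003,0],"grip": 0.01}
    - {"twist": [0,0,0],"xyz": [0.045,-0.004,0],"grip": 0.01}
    - {"twist": [0,0,0],"xyz": [0.045,-0.004,0],"grip": 0.01}
    - {"twist": [0,0,0],"xyz": [0.045,-0.004,0],"grip": 0.01}
    - {"twist": [0,0,0],"xyz": [0.04,-0.003,0],"grip": 0.01}
    - {"twist": [0,0,-0.021],"xyz": [0.031,-0.002,0],"grip": 0.01}

```text
clock: 12.3
position: [562.8, 41.3, 231.0]
tcp_rot: [-2.403, -2.023, -0.001]
ft_force: [0.8, -0.9, -0.7]
grip_width: 17.2
grasp_force: 59.1
```

Emit:
send_rows:
  steps:
    - {"twist": [0,0,0],"xyz": [0,0,0],"grip": 0.01}
    - {"twist": [0,0,0],"xyz": [0,0,0],"grip": 0.01}
    - {"twist": [0,0,0],"xyz": [0,0,0],"grip": 0.01}
    - {"twist": [0,0,0],"xyz": [0,0,0],"grip": 0.01}

```text
clock: 12.7
position: [563.2, 36.8, 230.4]
tcp_rot: [2.408, 2.017, -0.001]
ft_force: [0.9, -0.7, -1.1]
grip_width: 16.9
grasp_force: 59.1
```

```bash
python3 see.py w7
python3 - <<'E'
from h import *
import pickle
np.set_printoptions(precision=1,suppress=True)
im=cv2.imread("pics/w7.png");st=pickle.load(open("w7.pkl","rb"));c=cam("wrist",st)
p=[563.7,38,-.174]
print(rel(st,place([0,0,79.5],p)[0],p[2]))
print(proj(c,place([(-28,55,110),(28,55,110),(28,100,110),(-28,100,110),(-40,100,18),(40,100,18),(-40,-100,18),(40,-100,18),(-28,-55,110),(28,-55,110)],p)))
E
```

```text
12.7 [563.215  36.751 230.391] [[ 0.175  0.985 -0.   ]
 [ 0.985 -0.175 -0.001]
 [-0.001 -0.    -1.   ]] [ 0.108  0.428 -0.377  1.727  0.181  1.021 -0.509] [ 0.905 -0.744 -1.083] 16.91684888525368
(array([0. , 0. , 0.2]), array([-0.,  0., -0.]))
[[278.1 151.2]
 [359.9 150.9]
 [362.2  79.8]
 [275.5  80. ]
 [273.2  88.2]
 [364.3  88. ]
 [281.1 293.2]
 [357.4 293. ]
 [283.3 295.5]
 [355.3 295.3]]
```

View pics/w7.png

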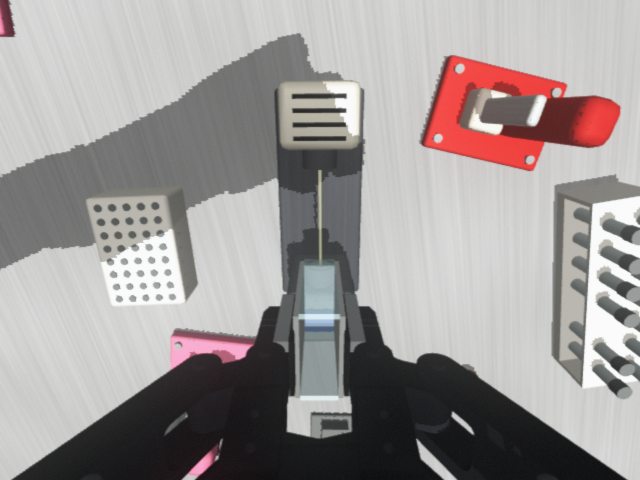

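The wrist view shows the lamp housing top (279–360, 81–150), the beam line (320,168)–(320,262), and the cell held with its rims at v 316 and 398, unshifted. Fitting these numerically.

Run:
```python
from h import *
import pickle
np.set_printoptions(precision=2,suppress=True,linewidth=200)
im=cv2.imread("pics/w7.png");st=pickle.load(open("w7.pkl","rb"));c=cam("wrist",st)
g=cv2.cvtColor(im,6).astype(float)
p=[563.7,38,-.174]
# beam line centroid (yellow: R-B)
yb=im[:,:,2].astype(float)-im[:,:,0]
for v in(175,195,215,235,250):
    s=np.clip(yb[v,310:332]-10,0,None);print("beam",v,(s*np.arange(310,332)).sum()/s.sum())
print("pred",proj(c,place([(0,y,85) for y in(40,30,20,10)],p)))
print("lampL",g[100,268:290],"\nlampR",g[100,350:372]);print("lamp front",g[140:176,300],"\nback",g[72:92,320])
print("snout row",g[160,295:345])
print("base L",g[240,270:292],"\nR",g[240,350:368])
k=place([(-40,y,18) for y in(30,0,-40)]+[(40,y,18) for y in(30,0,-40)],p);print(proj(c,k))
print("snout",proj(c,place([(-13,40,85),(13,40,85),(0,40,98),(0,40,72)],p)))
print(g[300:410,320])
```

```text
beam 175 319.3492063492063
beam 195 319.53333333333336
beam 215 319.7142857142857
beam 235 319.9268292682927
beam 250 319.85714285714283
pred [[318.99 167.87]
 [319.02 180.97]
 [319.05 193.78]
 [319.08 206.32]]
lampL [117. 117. 118. 117. 118. 113.  88.  60.  58.  73. 104. 132. 145. 154. 164. 170. 178. 185. 185. 184. 185. 185.] 
lampR [250. 250. 250. 249. 249. 247. 241. 236. 227. 196. 145. 114. 100. 107. 169. 200. 203. 203. 204. 202. 204. 206.]
lamp front [ 59. 148. 161. 155. 147. 136. 131. 120. 107.  87.  70.  64.  62.  63.  62.  61.  62.  62.  63.  63.  63.  63.  64.  63.  62.  63.  62.  63.  62.  63.  61.  63.  62.  64.  63.  63.] 
back [200. 148. 123. 121. 120. 120. 120. 120. 125. 140. 158. 169. 173. 175. 182. 183. 185. 188. 187. 188.]
snout row [61. 62. 63. 64. 64. 63. 60. 55. 51. 51. 53. 54. 54. 56. 60. 58. 60. 59. 61. 61. 61. 61. 63. 62. 62. 61. 62. 61. 63. 61. 61. 63. 62. 61. 60. 59. 58. 58. 55. 54. 53. 56. 63. 65. 67. 66. 67. 67. 66.
 68.]
base L [209. 211. 209. 208. 208. 206. 202. 200. 202. 198. 150.  96.  96. 104. 108. 109. 107. 105. 107. 106. 105. 105.] 
R [103. 103. 105. 106. 104. 104. 102. 101.  95. 101. 165. 198. 203. 202. 203. 202. 202. 204.]
[[276.27 168.44]
 [277.48 199.78]
 [278.99 239.07]
 [361.58 168.21]
 [360.52 199.56]
 [359.19 238.85]]
snout [[301.89 167.92]
 [336.09 167.83]
 [319.01 170.44]
 [318.97 165.51]]
[187. 189. 188. 186. 189. 188. 188. 188. 185. 173. 169. 171. 169. 178. 224. 232. 232. 231. 231. 209. 195. 189. 188. 173. 168. 163. 126.  99.  94.  91.  95. 110. 129. 134. 134. 131. 132. 132. 133.
 129. 124. 140. 150. 153. 153. 151. 151. 150. 150. 152. 150. 150. 150. 151. 152. 151. 151. 151. 152. 151. 153. 151. 153. 152. 150. 151. 150. 151. 151. 150. 149. 149. 148. 147. 149. 149. 148. 149.
 149. 148. 149. 149. 149. 150. 150. 149. 151. 152. 149. 148. 150. 150. 149. 149. 152. 176. 227. 234. 234. 233. 218. 205. 203. 203. 203. 203. 203. 204. 204. 204.]
```

Emit:
send_rows:
  steps:
    - {"twist": [0,0,-0.006],"xyz": [0.0013,0.0005,0.02],"grip": 0.01}
    - {"twist": [0,0,0],"xyz": [0,0,0.03],"grip": 0.01}
    - {"twist": [0,0,0],"xyz": [0,0,0.03],"grip": 0.01}
    - {"twist": [0,0,0],"xyz": [0,0,0.03],"grip": 0.01}
    - {"twist": [0,0,0],"xyz": [0,0,0.02],"grip": 0.01}
    - {"twist": [0,0,0],"xyz": [0,0,0.015],"grip": 0.01}
    - {"twist": [0,0,0],"xyz": [0,0,0.006],"grip": 0.01}
    - {"twist": [0,0,0],"xyz": [0,0,0],"grip": 0.01}

```text
clock: 13.55
position: [563.8, 38.9, 78.8]
tcp_rot: [-2.4, -2.026, 0.002]
ft_force: [0.2, -0.7, -0.5]
grip_width: 17.4
grasp_force: 59.1
```

Emit:
send_rows:
  steps:
    - {"twist": [0,0,0],"xyz": [0,0,0],"grip": 0.01}
    - {"twist": [0,0,0],"xyz": [0,0,0],"grip": 0.01}
    - {"twist": [0,0,0],"xyz": [0,0,0],"grip": 0.01}
    - {"twist": [0,0,0],"xyz": [0,0,0],"grip": 0.01}
    - {"twist": [0,0,0],"xyz": [0,0,0],"grip": 0.01}

```text
clock: 14.05
position: [564.3, 39.5, 79.6]
tcp_rot: [2.4, 2.027, 0.001]
ft_force: [0.6, -0.5, -0.0]
grip_width: 17.2
grasp_force: 59.1
```

```bash
python3 see.py w8
python3 - <<'E'
from h import *
import pickle
np.set_printoptions(precision=4,suppress=True)
im=cv2.imread("pics/w8.png");st=pickle.load(open("w8.pkl","rb"));c=cam("wrist",st)
p=[563.9,38,-.169]
print(rel(st,place([0,0,79.5],p)[0],p[2]))
print(proj(c,place([(-13,40,85),(13,40,85),(0,40,85),(0,18,85),(-28,55,110),(28,55,110),(-7,18,110),(7,18,110),(0,-18,110)],p)))
s=get_image("scene")
C=np.zeros((600,800,3),np.uint8);C[:,:]=0
a=cv2.resize(im[120:420,200:440],None,fx=1.65,fy=1.65);b=cv2.resize(s[195:295,295:415],None,fx=3.3,fy=3.3)
C[:a.shape[0],:a.shape[1]]=a;C[:b.shape[0],a.shape[1]:a.shape[1]+b.shape[1]]=b
cv2.imwrite("pics/fin.png",C)
E
```

```text
14.05 [564.255  39.536  79.614] [[ 0.167  0.986  0.   ]
 [ 0.986 -0.167  0.   ]
 [ 0.     0.    -1.   ]] [ 0.057  0.606 -0.32   1.896  0.288  0.684 -0.603] [ 0.58  -0.518 -0.007] 17.153410893879073
(array([-0.0016, -0.0001,  0.0001]), array([ 0.0005, -0.0001,  0.001 ]))
[[284.8887 232.2414]
 [352.9309 232.2547]
 [318.9155 232.2481]
 [318.8738 284.5146]
 [227.62   210.525 ]
 [410.4845 210.5805]
 [298.2638 316.9114]
 [339.7195 316.9022]
 [318.913  402.9417]]
```

View pics/fin.png

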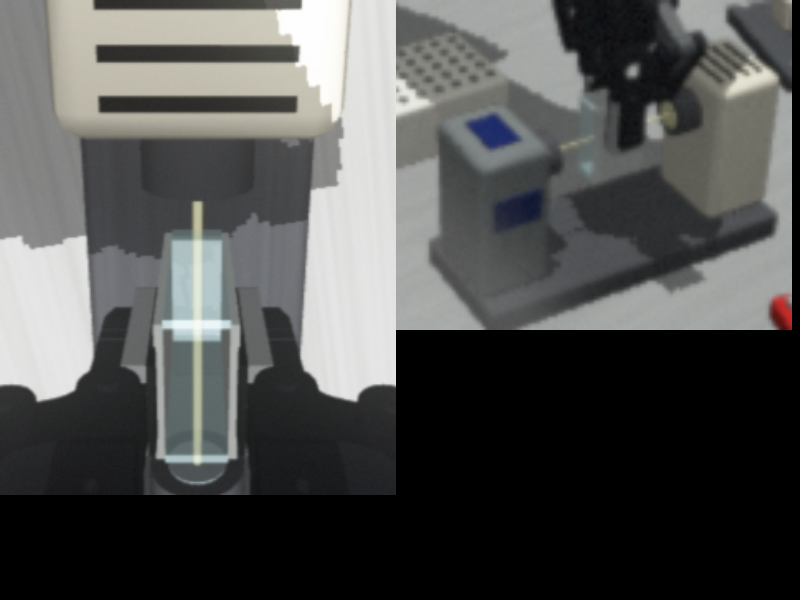

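The beam runs centred through the cell (crop u 197, rim 155–240) and parallel to it. Only the along-beam centring needs checking, by comparing the snout face edge with the prediction.

Run:
```python
from h import *
import pickle
np.set_printoptions(precision=1,suppress=True,linewidth=200)
p=[563.9,38,-.169]
for n in("w7","w8"):
    im=cv2.imread(f"pics/{n}.png");c=cam("wrist",pickle.load(open(n+".pkl","rb")))
    P=lambda y,z:proj(c,place([0,y,z],p))[0,1]
    print(n,"snout top edge",P(40,98),"front top",P(55,110),"cell rims",P(18,110),P(-18,110),"det snout top",P(-40,98))
    yb=im[:,:,2].astype(int)-im[:,:,0]; print(yb[150:260,318:322].max(1)); 
    g=cv2.cvtColor(im,6).astype(int)
    if n=="w8": print(g[190:250,312],g[305:325,312],g[390:420,312])
```

```text
w7 snout top edge 170.39414476663487 front top 151.00389927836022 cell rims 203.7953146190636 250.8763244744347 det snout top 271.4321772388518
[ 1 -2 -1 -1 -1 -2 -1  0 -1 -1 -1 -1 -1 -2 -1 -1 -1 -1 -2  4 24 27 28 28 28 28 28 28 29 28 28 29 26 26 26 26 26 25 24 25 26 27 27 26 25 27 26 27 26 26 25 27 27 27 25 27 26 27 26 26 27 26 25 25 25 24
 25 26 27 25 27 27 25 25 24 26 25 27 28 29 29 28 29 29 28 28 29 29 28 27 27 28 28 28 28 29 29 28 28 29 28 27 29 29 29 29 28 29 27 14]
w8 snout top edge 243.62215471168238 front top 210.55286595202114 cell rims 316.90689746928547 402.94183408641027 det snout top 424.307797256444
[ 4  5  4  4  5  4  4  9 19 20 20 19 20 20 21 21 20 20 19 20 19 21 20 21 19 20 20 18 11  4  5  3  3  4  2  3  3  5 15 19 20 19 20 18 19 19 18 18 17 17 17 15 14 13  5  0 -1 -1 -2 -1 -1 -1 -2 -2 -1 -2
 -2 -1 -2 -2 -2 -2 -1 -3 -1 -3 -2 -1 -2 -3 -3 -2 -2 -3 -2 -3 -3 -3 -3 -4 -2  5 32 36 36 38 38 38 38 37 37 38 37 38 38 37 37 38 35 25]
[180 180 176 173 169 166 162 157 152 148 143 139 125 109  82  69  67  67  68  64  66  67  65  67  66  67  64  67  66  65  65  66  65  64  64  65  64  66  65  64  65  65  64  63  65  65  64  65  65
  63  63  66  65  69  66  67  65  67  68  67] [188 186 186 186 186 188 187 186 194 237 242 243 243 241 226 212 208 207 193 186] [104 104 105 105 106 129 179 190 190 184 131  89  80  80  82  81  83  82  80  82  91 135  96  57  43  43  42  42  44  42]
```

Relative to the snout, the cell sits about 0.5 mm too far toward the lamp. A small correction, then settle.

Emit:
send_rows:
  steps:
    - {"twist": [0,0,0],"xyz": [-0.0005,0,0],"grip": 0.01}
    - {"twist": [0,0,0],"xyz": [0,0,0],"grip": 0.01}
    - {"twist": [0,0,0],"xyz": [0,0,0],"grip": 0.01}
    - {"twist": [0,0,0],"xyz": [0,0,0],"grip": 0.01}
    - {"twist": [0,0,0],"xyz": [0,0,0],"grip": 0.01}
    - {"twist": [0,0,0],"xyz": [0,0,0],"grip": 0.01}
    - {"twist": [0,0,0],"xyz": [0,0,0],"grip": 0.01}
    - {"twist": [0,0,0],"xyz": [0,0,0],"grip": 0.01}

```text
clock: 14.95
position: [564.0, 39.0, 79.3]
tcp_rot: [-2.4, -2.027, 0.0]
ft_force: [-0.6, 0.3, -1.0]
grip_width: 17.3
grasp_force: 59.1
```

Run:
```python
from h import *
s=get_state();print(s["position"],abs(s["qd"]).max(),s["ft_force"],s["grasp_force"],s["clock"])
if abs(s["qd"]).max()<.02 and s["grasp_force"]>40 and np.linalg.norm(s["position"]-[564.1,39,79.5])<1.5: print(sign_off())
```

```text
[564.02716543  38.98543272  79.25872599] 0.001186691311474789 [-0.57778188  0.2924273  -1.04070527] 59.12708401679993 14.95
the job is handed in; nothing more can be done
None
```

I squeezed the trigger fully home and it sprang back, and the long cell is now held upright and still in the middle of the light path, centred on the beam to about 1 mm by camera; I handed the job in at 14.95 s.

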